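Fill the gauge tray, peel it off the nested stack and hold it out

TASK

Put the two loose brass spacing gauges into the two empty pockets of the top tray, flat, so that its four gauges stand in a neat two-by-two grid. The tray is stuck on the nested stack under the holder's four leaf-spring clips, so peel it off by its pull tab: first raise the tab corner about a finger's width while the opposite corner is still down on the stack, then lift the whole tray off, loaded as it is. Finish while still holding the tray by its tab, level and still, with its underside at least 12 cm above the stack, ready for a colleague to take; leave the other things on the bench alone.

Things in the scene. Friction and masses are not known exactly. Their poses are not given: they have to be found in the camera images.
- tray_stack: fixed to the bench: an aluminium tray holder (base 156 x 120 x 8 mm, low corner angles up to 32 mm above the bench) with three grey formed trays nested in it, held fast, and four leaf-spring clips. Origin: on the bench under its centre; x along the trays' 132 mm side, y along the 96 mm side, z up. The top tray rests on its flat upper face, 43 mm above the bench
- tray_middle (a point): the loose grey top tray, 90 g empty; the point is the middle of its plate, 5 mm above its flat underside, 5 mm below its flat upper face (the deck, 53 mm above the bench at the start). Axes as tray_stack's. Deck 122 x 86 mm, rim 132 x 96 mm; a skirt laps 4 mm down over the tray beneath with 2 mm play. Four pockets, 23 mm (x) by 39 mm (y), 5 mm deep, 43 mm apart along x, 40 mm along y
- pull_tab (a point): upright pull tab on the top tray's -x -y corner; the point is its centre, 12 mm above the deck, at x = -44, y = -29 mm from the tray's middle. 9 mm thick, 26 mm long, 24 mm high, across the corner: its flat faces look along the tray's diagonal, 0.614 rad from the tray's +x towards +y. Pinch it from above across the 9 mm; 30 mm of free deck on the inner side. Axes as the tray's
- tab_corner (a point): corner of the top tray's flat underside at the pull tab: x = -61, y = -43 mm from the tray's middle, 5 mm below it. Four upright clips (10 mm wide, tips 56 mm above the bench) at x = +-26 mm on both 132 mm sides are bent 2 mm inward over the rim; a rim pushed up springs them aside. They need no handling: about 6 N up at the tab peels the tray from this corner, 14 N when pulled straight
- opposite_corner (a point): diagonally opposite corner of the top tray's flat underside: x = +61, y = +43 mm from the tray's middle, 5 mm below it. Turned about this corner by 0.12 rad the tray's rim has passed all clips' bends; they still rub lightly on its skirt for the next 12 mm of lift
- pocket_a (a point): an empty pocket of the top tray, the one nearest the pull tab, at x = 3, y = -20 mm from the tray's middle; the point is where the centre of a gauge lies when seated: over the pocket's centre, 2 mm above the deck. Axes as the tray's; the gauge's long side lies along y, either way round
- pocket_b (a point): the other empty pocket of the top tray, at x = 46, y = 20 mm from the tray's middle; the point is defined as for pocket_a. Side by side along x the gauges leave 25 mm between them for a finger
- pocket_c (a point): a pocket of the top tray filled at the start, at x = 46, y = -20 mm from the tray's middle; the point is defined as for pocket_a. Side by side along x the gauges leave 25 mm between them for a finger
- pocket_d (a point): a pocket of the top tray filled at the start, at x = 3, y = 20 mm from the tray's middle; the point is defined as for pocket_a. Side by side along x the gauges leave 25 mm between them for a finger
- gauge_1_centre (a point): a loose brass spacing gauge lying on the bench, a plain block of 18 (x) x 34 (y) x 14 (z) mm, about 65 g; the point is its centre, 7 mm above its underside. Seated in a pocket it stands 9 mm above the deck
- gauge_2_centre (a point): the other loose brass gauge on the bench, same size; the point is its centre
- gauge_3_centre (a point): a brass gauge already in pocket_c, same size; the point is its centre
- gauge_4_centre (a point): a brass gauge already in pocket_d, same size; the point is its centre
- spare_bar: bystander: a spare steel hot bar, 22 x 60 x 27 mm, a T-shaped block with a narrow upper half; origin at the centre of its underside. Leave alone
- tape_roll: bystander: a roll of amber tape, 66 mm across, 19 mm high; origin at the centre of its underside. Leave alone
- petri_dish: bystander: a clear round dish with small parts, 66 mm across, 13 mm high; origin at the centre of its underside. Leave alone
- croc_clip: bystander: a loose crocodile clip, 10 x 62 x 15 mm; origin at the centre of its underside. Leave alone
- microscope: fixed: the big microscope behind the loose gauges, white with a black stage; origin on the bench under its middle, front towards the robot (-x). Its flat stage, 165 to 182 mm above the bench, reaches 119 mm forward of the origin (-x), 86 mm to -y and 96 mm to +y; its foot reaches 115 mm forward, 112 mm to -y. Keep the hand clear of it

How it is judged:
By the outcome, as a careful person would: the job done as asked, in the order asked, and still so for the second after the job is handed in, while the arm keeps its last pose, push and grip.
It also fails if it takes over 69 s, if anything falls off the work surface, if the arm or the gripper's body presses on something with over 40 N, if the wrist force passes 120 N, or if a joint passes its speed limit or range.

ROBOT

A 6-joint arm with a two-finger parallel gripper is mounted at the origin on a cart in front of the work surface, level with it; the furniture and walls round the work are solid. World frame = base frame: x ahead of the robot, y to its left, z up, the work surface at z = 0. Lengths are in mm, angles in rad, forces in N, time in s.
With the tool pointing down it reaches from about 325 to 775 mm from the base axis. Payload 9.3 kg.
Tool frame: the origin (TCP) lies on the front face of the gripper's body, between the roots of the fingers; the fingertips stand arm.nose_length ahead of it and the grasp point (between the pads) lies 54 mm ahead of it (arm.nose_length is the distance from the TCP to the fingertips, in mm); z points along the fingers, y is the line along which they close (so a half turn about z gives the same grasp; the last joint's range is limited). The gripper opens to 85 mm and grips with 20 to 120 N. Pads are 22 mm wide; open, the fingers measure 114 mm over their backs; the gripper's body (76 mm by 85 mm) begins 54 mm behind the grasp point. The pads swing forward as they close: fully open they stand 13 mm farther back than shut.
Start: joints at [-1.258, 0.259, 0.021, 1.334, 0, 1.418], TCP at [247.019, -491.405, 303.879] pointing down, gripper open.
Joint ranges: [-3.04, 3.04], [-0.91, 1.82], [-1.04, 1.36], [-1.92, 1.95], [-1.52, 1.45], [-3.14, 3.14]. Speed limits (rad/s): [2.22, 2.22, 2.79, 3.14, 3.14, 3.14].

INTERFACE

Orientations are given as [roll, pitch, yaw] about the fixed x, y, z axes, in that order (R = Rz(yaw) Ry(pitch) Rx(roll)).
In Python, from cell import arm, imaging gives the robot as it stands.
- The arm moves only by the shell command python3 -m crank 'ROWS' [OPENING] [FORCE]. ROWS is JSON, a list of rows, each a list of 2 entries, a list of its own where there are three numbers: the shift along the tool's x, y, z in units of 15 cm (1.0 is 15 cm), then the turn, a rotation vector about the tool's x, y, z in units of 360 degrees (1.0 is 360 degrees). In form: [[[x, y, z], [ax, ay, az]], ...]. A call has 1 to 20 rows; each row is the pose to reach, as a shift and turn from the pose commanded when the call began, along the tool's axes at that moment, turning the shorter way round; what a row does not reach only later rows make up. A row lasts 1/12 s, in which the tool goes at most 41.7 mm and 7.16 degrees, less where a joint would pass 70% of its speed; a pose out of reach is approached as far as the arm can. A call with a number of a shift or a turn outside -1 to 1 is refused whole. A call with a gripper value outside its range is refused whole. OPENING is the closure, from 0 (fully open) to 1 (shut), set as the call begins (- or left out, the last holds). The fingers move at their own pace and stop on an object; FORCE is the grip in N (left out, the last holds). Time passes only in rows, so rows that repeat a pose let the fingers close. It gives the time, the measured TCP pose, the force, the opening and the grip force at its end, in the units of the state.
- arm.state(): the state, without advancing time (a new reading comes with each control period).
- imaging.read_camera(name): name is "scene" or "top" or "wrist"; returns a dict with "color" (400x640x3 uint8, red, green, blue), "camera_matrix" (3x3 intrinsics, pixels), "distortion" ([k1, k2, p1, p2, k3] as OpenCV has them; the pictures are not rectified), "R" (3x3) and "t" (3): a world point X has camera coordinates R X + t; the wrist camera has in their place "hand_eye" (4x4, takes a point from camera to tool coordinates, whose origin is the TCP and whose axes are the flange's). Camera axes: x right, y down, z forward; pixel columns grow to the right and rows downward; lengths in mm; the calibration is good to about 2 mm. A picture is of the moment at which its call begins: read the wrist's pose just before it. There is no depth.
- arm.close_job(): hands the job in; it is judged then, once.
The state is a dict: "time_s": time; "joints": joint angles; "joint_velocities": joint speeds; "joint_torque": joint torques, N m; "ee_pos": TCP position; "tcp_rot": TCP orientation; "force": force on the tool from outside, world axes, zero at the start; "wrist_torque": the same for the moment, N m; "grip_width": finger opening in mm; "finger_force": force on a finger pad.
Only numpy, scipy, OpenCV 4.12 (cv2) and the standard library are available. Lean on these libraries where they do the work, as an engineer would, in place of code of your own. Each camera call takes 0.05 s, during which the arm holds its last target. There are 200 camera calls.

## Working session

There is one attempt and no reset: what is moved stays moved. The work goes in short steps, Python scripts to look and compute and a shell command to move; the robot and the scene stay as the last step left them, time stands still between calls to the robot, and variables do not carry over. Pictures are saved under pics/ and viewed, at most 10 in all, crops included, and the job is handed in when it is done.

```bash
mkdir -p pics; ls; cat > h.py <<'E'
import numpy as np, cv2
from cell import arm, imaging
from scipy.spatial.transform import Rotation as Ro
def tool():
    s=arm.state(); return Ro.from_euler('xyz',s['tcp_rot']).as_matrix(), np.array(s['ee_pos'])
def cam(n):
    if n=='wrist':
        R,t=tool(); c=imaging.read_camera(n); H=np.array(c['hand_eye'])
        Rc=R@H[:3,:3]; o=R@H[:3,3]+t
        c['R']=Rc.T; c['t']=-Rc.T@o
    else: c=imaging.read_camera(n)
    for k in('R','t','camera_matrix','distortion'): c[k]=np.array(c[k],float)
    return c
def plane(c,uv,z):
    p=cv2.undistortPoints(np.array(uv,float).reshape(-1,1,2),c['camera_matrix'],c['distortion']).reshape(-1,2)
    d=np.c_[p,np.ones(len(p))]@c['R']; o=-c['R'].T@c['t']
    return o+d*((z-o[2])/d[:,2])[:,None]
def proj(c,X):
    return cv2.projectPoints(np.array(X,float).reshape(-1,3),cv2.Rodrigues(c['R'])[0],c['t'],c['camera_matrix'],c['distortion'])[0].reshape(-1,2)
def save(c,n): cv2.imwrite('pics/'+n+'.png',c['color'][:,:,::-1])
E
python3 - <<'E'
from h import *
print(arm.state(), arm.nose_length)
for n in('scene','top'):
    c=cam(n); save(c,n+'0'); print(n,-c['R'].T@c['t'], c['camera_matrix'][0,0])
E
```

```text
pics
{'time_s': 0.0, 'joints': array([-1.25760928e+00,  2.59183934e-01,  2.08052857e-02,  1.33369769e+00,
        1.70615876e-06,  1.41818975e+00]), 'joint_velocities': array([ 6.26731256e-04, -7.59438426e-04,  2.96813224e-05, -3.69193199e-04,
       -2.51691501e-03, -6.75362931e-04]), 'joint_torque': array([-9.67493690e-06, -5.55641985e+01,  3.44527388e+01,  1.36250429e-02,
       -1.32177142e-04,  4.03447814e-06]), 'ee_pos': array([ 246.96300532, -491.24735025,  303.28772209]), 'tcp_rot': array([-3.14032777e+00, -1.96267609e-04,  4.65793490e-01]), 'force': array([-0.16499506,  0.51934602,  0.38852191]), 'wrist_torque': array([ 0.03967107,  0.03041576, -0.03727749]), 'finger_force': 0.0, 'grip_width': 85.42786350693947} 72.6
scene [147.39770726 565.01844986 794.46410074] 429.12840603583066
top [403.80185855  34.52282839 901.62587301] 405.40233060258737
```

View pics/scene0.png

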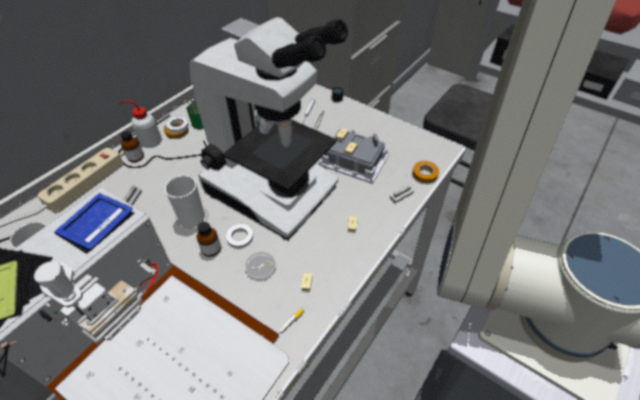

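View pics/top0.png

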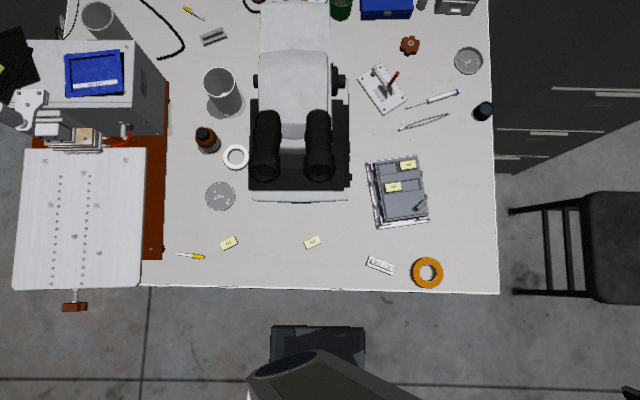

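The top view shows the loose gauges near (229,242) and (312,242). The stack is at about (398,192), with filled pockets at (408,165) and (393,187) and the tab near (421,207). The scene view shows the same layout.

```bash
python3 - <<'E'
from h import *
c=cam('top'); im=c['color']
hsv=cv2.cvtColor(im,cv2.COLOR_RGB2HSV)
m=cv2.inRange(hsv,(20,45,150),(35,255,255))
for k in cv2.findContours(m,0,1)[0]:
    a=cv2.contourArea(k)
    if a<40: continue
    (u,v),s,an=cv2.minAreaRect(k)
    if not(200<u<450): continue
    z=62 if u>360 else 14
    b=plane(c,cv2.boxPoints(((u,v),s,an)),z)
    e=[b[1]-b[0],b[2]-b[1]]; L=max(e,key=np.linalg.norm)
    print((int(u),int(v)),a,plane(c,(u,v),z)[0].round(1),'long ax yaw',np.arctan2(L[1],L[0]).round(3),[np.linalg.norm(x).round(1) for x in e])
crop=cv2.resize(im[140:240,350:450],(600,600),interpolation=cv2.INTER_CUBIC)
cv2.imwrite('pics/crop.png',crop[:,:,::-1])
for n in [(238,76),(348,205),(312,200),(240,200)]: print(n,plane(c,n,170)[0].round())
E
```

```text
(227, 242) 85.0 [445.5 213.2  14. ] long ax yaw -1.027 [np.float64(30.8), np.float64(15.1)]
(392, 186) 94.5 [ 570.9 -136.2   62. ] long ax yaw -1.397 [np.float64(33.8), np.float64(17.3)]
(407, 164) 104.0 [ 620.4 -167.8   62. ] long ax yaw -1.396 [np.float64(33.6), np.float64(17.9)]
(238, 76) [755. 182. 170.]
(348, 205) [513. -32. 170.]
(312, 200) [520.  34. 170.]
(240, 200) [516. 165. 170.]
```

View pics/crop.png

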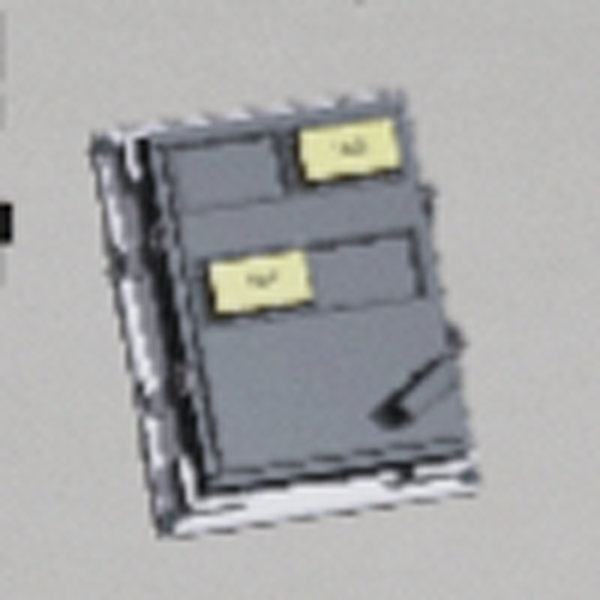

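The crop shows the tray. The tab is at the lower right, around crop (420,390), and the empty pockets are at (230,165) and (365,270). The tray's centre is about (571.5,-156), yaw about 0.174. Next I move to see the loose gauges with the wrist camera.

```bash
python3 -m crank '[[[0.81,-0.71,0],[0,0,-0.088]],[[0.81,-0.71,0],[0,0,-0.176]],[[0.81,-0.71,0],[0,0,-0.176]],[[0.81,-0.71,0],[0,0,-0.176]],[[0.81,-0.71,0],[0,0,-0.176]],[[0.81,-0.71,0],[0,0,-0.176]],[[0.81,-0.71,0],[0,0,-0.176]],[[0.81,-0.71,0],[0,0,-0.176]],[[0.81,-0.71,0],[0,0,-0.176]]]'
python3 - <<'E'
from h import *
print(tool()); c=cam('wrist'); print(np.array(c['hand_eye']).round(3)); print(c['camera_matrix'])
E
```

```text
time_s: 0.9
ee_pos: [307.8, -341.4, 303.8]
tcp_rot: [-3.141, -0.0, 1.579]
force: [-0.4, -0.2, -0.6]
grip_width: 85.5
finger_force: 0.0
(array([[-7.70441413e-03,  9.99970306e-01, -1.69879302e-04],
       [ 9.99970302e-01,  7.70444666e-03,  1.91682827e-04],
       [ 1.92985961e-04, -1.68397453e-04, -9.99999967e-01]]), array([ 307.78536956, -341.42384644,  303.781465  ]))
[[-2.0000e-03 -9.4900e-01 -3.1400e-01  8.0235e+01]
 [ 1.0000e+00 -2.0000e-03  0.0000e+00  3.6100e-01]
 [-1.0000e-03 -3.1400e-01  9.4900e-01 -6.9751e+01]
 [ 0.0000e+00  0.0000e+00  0.0000e+00  1.0000e+00]]
[[294.12816996   0.         318.23099002]
 [  0.         294.12816996 195.23616755]
 [  0.           0.           1.        ]]
```

```bash
python3 -m crank '[[[1,0.3,0.12],[0,0,0]],[[1,0.3,0.12],[0,0,0]],[[1,0.3,0.12],[0,0,0]],[[1,0.3,0.12],[0,0,0]]]' | head -2;  python3 -m crank '[[[1,0.3,0.12],[0,0,0]],[[1,0.3,0.12],[0,0,0]],[[1,0.3,0.12],[0,0,0]],[[1,0.3,0.12],[0,0,0]]]' | head -2; python3 -m crank '[[[1,0.1,0.12],[0,0,0]],[[1,0.1,0.12],[0,0,0]],[[1,0.1,0.12],[0,0,0]],[[1,0.1,0.12],[0,0,0]],[[1,0.1,0.12],[0,0,0]]]'
cat >> h.py <<'E'
def gauges(c,z,lo=(18,40,120)):
    hsv=cv2.cvtColor(c['color'],cv2.COLOR_RGB2HSV)
    m=cv2.inRange(hsv,lo,(36,255,255)); m=cv2.morphologyEx(m,cv2.MORPH_CLOSE,np.ones((5,5)))
    out=[]
    for k in cv2.findContours(m,0,1)[0]:
        if cv2.contourArea(k)<60: continue
        w=plane(c,k.reshape(-1,2),z)[:,:2].astype(np.float32)
        r=cv2.minAreaRect(w); b=cv2.boxPoints(r); e=[b[1]-b[0],b[2]-b[1]]; L=max(e,key=np.linalg.norm)
        out.append((cv2.minAreaRect(k)[0],np.array(r[0]).round(1),np.arctan(L[1]/L[0]).round(3),np.round(sorted(r[1]),1)))
    return out
E
python3 - <<'E'
from h import *
c=cam('wrist'); save(c,'w1')
for g in gauges(c,14): print(g)
E
```

```text
time_s: 1.28
ee_pos: [352.4, -189.4, 285.5]
time_s: 1.62
ee_pos: [397.4, -39.1, 267.7]
time_s: 2.03
ee_pos: [412.0, 112.3, 249.2]
tcp_rot: [-3.141, -0.001, 1.573]
force: [-0.1, -0.8, -0.6]
grip_width: 85.5
finger_force: 0.0
((483.5, 395.5), array([ 656.6, -218.7]), np.float32(-0.05), array([14.7, 23.2]))
((353.0519104003906, 242.69342041015625), array([452.8,  33.9]), np.float32(-1.065), array([18.2, 36.2]))
((352.33734130859375, 75.1908950805664), array([445.3, 213.9]), np.float32(-1.042), array([17.5, 31.6]))
((322.16217041015625, 9.027031898498535), array([415.7, 271.6]), np.float32(1.397), array([10.2, 16.7]))
```

View pics/w1.png

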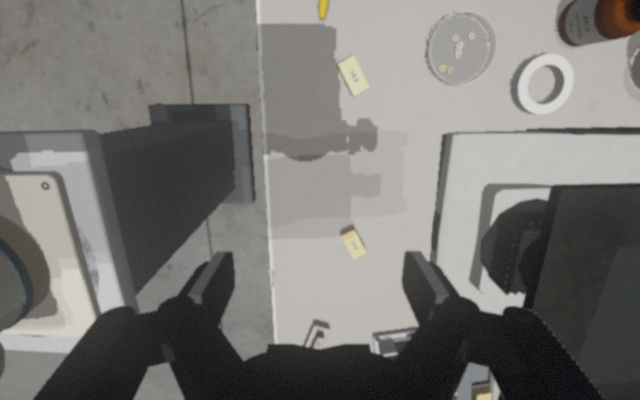

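The wrist view shows gauge 1 at (352,75) and gauge 2 at (353,243), with the microscope stage well to the right. Both long axes lie at about -1.04 rad. I go above gauge 1 and look closer.

```bash
python3 -m crank '[[[0.68,0.22,0.72],[0,0,-0.084]],[[0.68,0.22,0.72],[0,0,-0.084]],[[0.68,0.22,0.72],[0,0,-0.084]],[[0.68,0.22,0.72],[0,0,-0.084]],[[0.68,0.22,0.72],[0,0,-0.084]],[[0.68,0.22,0.72],[0,0,-0.084]],[[0.68,0.22,0.72],[0,0,-0.084]]]' 0.6
python3 - <<'E'
from h import *
c=cam('wrist'); save(c,'w2')
for g in gauges(c,14): print(g)
E
```

```text
time_s: 2.67
ee_pos: [445.5, 209.6, 141.9]
tcp_rot: [-3.141, 0.0, 2.096]
force: [0.2, 0.1, -0.0]
grip_width: 34.2
finger_force: 0.0
((223.5, 369.5), array([447.3,  35.2]), np.float32(-1.17), array([11.7, 26. ]))
((427.25006103515625, 251.25003051757812), array([532.7, 225.2]), np.float32(-0.131), array([ 6.5, 14.1]))
((322.0, 224.5), array([451.9, 204.1]), np.float32(0.524), array([10.4, 17.7]))
((332.86004638671875, 106.02000427246094), array([416. , 279.2]), np.float32(1.437), array([10.3, 27.8]))
```

View pics/w2.png

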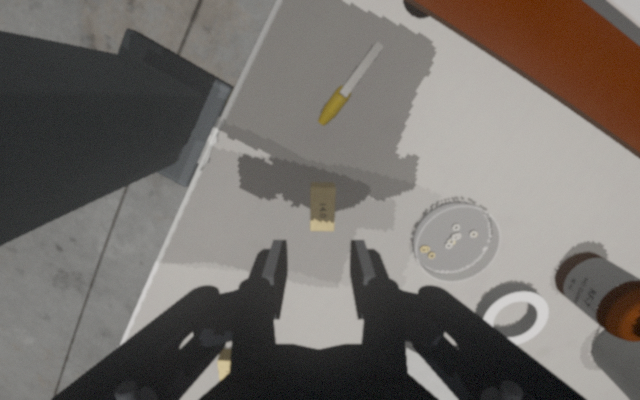

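In the close-up, gauge 1 spans u 309–336, v 183–232, and its upper part is in the hand's shadow. It is well aligned between the fingers. I redo the mask with a lower brightness limit.

```bash
python3 - <<'E'
from h import *
R,t=tool(); c=cam('wrist')
for g in gauges(c,14,(14,50,60)):
    if abs(g[0][0]-322)<30 and 180<g[0][1]<260: print(g, 'tool dxy', (R.T@(np.r_[g[1],0]-t))[:2].round(1))
P=lambda X: proj(c,X).round(1).tolist()
# fingertip midpoint check: where would a point on tool axis at depth 64 be
print(P(t+R@[0,0,64]),P(t+R@[0,0,72.6]), P(t+R@[0,17,66]),P(t+R@[0,-17,66]))
E
```

```text
((322.0, 206.0), array([445.2, 216. ]), np.float32(-1.056), array([17.3, 36.9])) tool dxy [5.9 2.8]
[[318.2, 260.8]] [[318.1, 252.6]] [[350.5, 258.7]] [[285.8, 258.8]]
```

```bash
python3 -m crank '[[[0.03,0.017,0.2],[0,0,0]],[[0.03,0.017,0.35],[0,0,0]],[[0.03,0.017,0.426],[0,0,0]],[[0.03,0.017,0.426],[0,0,0]],[[0.03,0.017,0.426],[0,0,0]]]'; python3 -m crank '[[[0,0,0],[0,0,0]],[[0,0,0],[0,0,0]],[[0,0,0],[0,0,0]],[[0,0,0],[0,0,0]],[[0,0,0],[0,0,0]]]' 1 40; python3 -m crank '[[[0,0,-0.2],[0,0,0]],[[0,0,-0.5],[0,0,0]],[[0,0,-0.75],[0,0,0]],[[0,0,-0.75],[0,0,0]],[[0,0,-0.75],[0,0,0]]]'
python3 - <<'E'
from h import *
R,t=tool(); c=cam('wrist'); save(c,'w3'); cv2.imwrite('pics/w3c.png',cv2.resize(c['color'][160:320,230:410,::-1],None,fx=3,fy=3,interpolation=cv2.INTER_CUBIC))
E
```

```text
time_s: 3.18
ee_pos: [445.4, 215.0, 78.5]
tcp_rot: [3.142, 0.0, 2.097]
force: [0.5, 0.1, -0.2]
grip_width: 34.2
finger_force: 0.0
time_s: 3.6
ee_pos: [446.0, 215.5, 79.5]
tcp_rot: [3.139, 0.001, 2.099]
force: [-0.7, -2.4, 7.9]
grip_width: 17.0
finger_force: 40.0
time_s: 4.02
ee_pos: [446.3, 215.9, 193.5]
tcp_rot: [3.136, 0.001, 2.099]
force: [-0.2, 0.3, -1.4]
grip_width: 17.0
finger_force: 39.4
```

View pics/w3c.png

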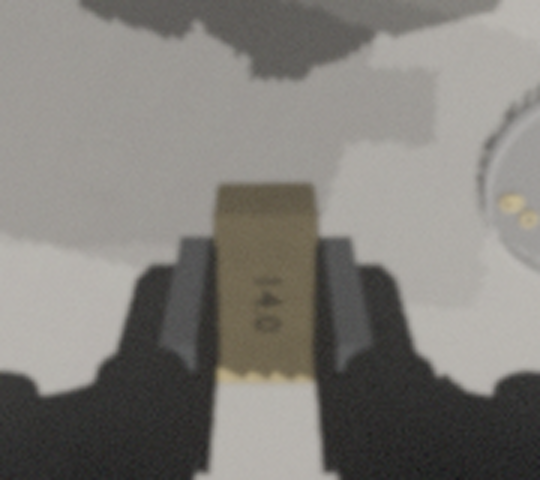

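The crop shows the gauge held squarely between the pads. Its front edge is at v≈232 and the pad tips sit about 8 mm above its underside. I carry it round the front of the microscope to the tray.

```bash
python3 -m crank '[[[-0.68,-0.552,0],[0,0,0.056]],[[-0.68,-0.552,0],[0,0,0.056]],[[-0.68,-0.552,0],[0,0,0.056]],[[-0.68,-0.552,0],[0,0,0.056]],[[-0.68,-0.552,0],[0,0,0.056]]]'|head -3; python3 -m crank '[[[-0.985,-0.174,0],[0,0,0]],[[-0.985,-0.174,0],[0,0,0]],[[-0.985,-0.174,0],[0,0,0]],[[-0.985,-0.174,0],[0,0,0]]]'|head -2; python3 -m crank '[[[-0.58,-0.1,0],[0,0,0]],[[-0.58,-0.1,0],[0,0,0]],[[-0.58,-0.1,0],[0,0,0]]]'|head -2; python3 -m crank '[[[-0.08,0.4,0],[0,0,0]],[[-0.08,0.81,0],[0,0,0]],[[-0.08,0.81,0],[0,0,0]],[[-0.08,0.81,0],[0,0,0]],[[-0.08,0.81,0],[0,0,0]]]'
python3 - <<'E'
from h import *
R,t=tool(); c=cam('wrist'); save(c,'w4'); cv2.imwrite('pics/w4c.png',cv2.resize(c['color'][60:360,170:570,::-1],None,fx=2,fy=2,interpolation=cv2.INTER_CUBIC))
for g in gauges(c,62,(14,50,60)): print(g, (R.T@(np.r_[g[1],0]-t))[:2].round(1))
E
```

```text
time_s: 4.48
ee_pos: [424.3, 83.7, 189.5]
tcp_rot: [-3.14, -0.0, 1.743]
time_s: 4.82
ee_pos: [425.5, -66.0, 189.8]
time_s: 5.07
ee_pos: [426.8, -157.0, 189.7]
time_s: 5.48
ee_pos: [549.3, -141.5, 188.4]
tcp_rot: [-3.139, -0.002, 1.751]
force: [-0.9, 0.7, -1.3]
grip_width: 16.6
finger_force: 39.6
((402.7882080078125, 258.4773254394531), array([ 618.8, -165.2]), np.float32(-1.4), array([21.1, 38.9])) [-36.2  64.5]
((143.00001525878906, 240.50001525878906), array([ 423.3, -187.2]), np.float32(0.663), array([53.8, 63.7])) [ -22.8 -131.8]
((331.7556457519531, 236.86480712890625), array([ 562.2, -158.9]), np.float32(-1.445), array([44.6, 84. ])) [-19.8  10. ]
```

View pics/w4c.png

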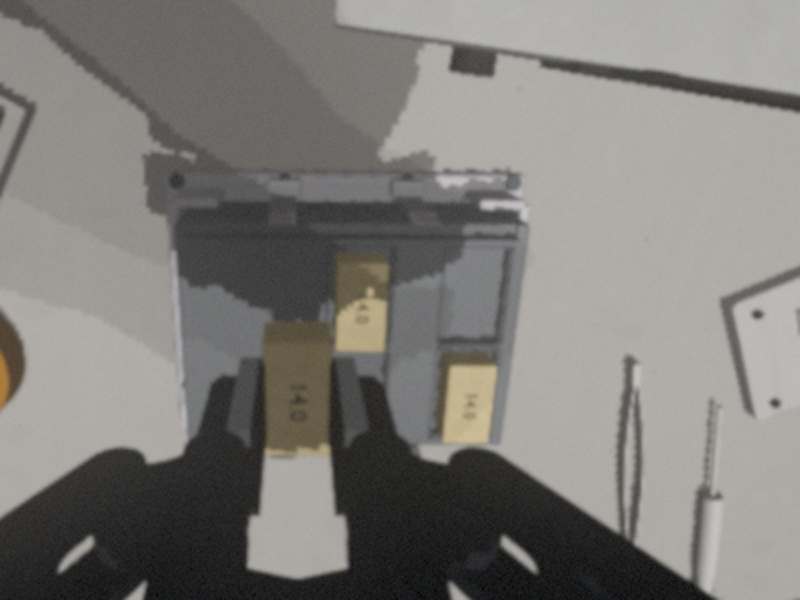

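The view shows empty pocket b at crop (445–510, 250–342), the seated gauges at (362,300) and (470,400), and the held gauge over the deck's left half.

```bash
python3 - <<'E'
from h import *
R,t=tool(); print(t.round(1),arm.state()['tcp_rot'].round(4)); c=cam('wrist'); cv2.imwrite('pics/w5c.png',cv2.resize(c['color'][160:300,330:450,::-1],None,fx=4,fy=4,interpolation=cv2.INTER_CUBIC))
f=lambda p,z: plane(c,np.array(p)/2+[170,60],z)
def cen(n,p,z):
    w=f(p,z); m=w.mean(0); e=(w[1]-w[0]+w[2]-w[3])[:2]; print(n,m.round(1),'tool',(R.T@(m-t))[:2].round(1),'xdir',np.arctan2(e[1],e[0]).round(3),'size',np.linalg.norm(e).round(1)/2,np.linalg.norm(w[0]-w[3]).round(1))
cen('b',[(445,250),(510,250),(499,341),(441,342)],53)
cen('d',[(336,263),(388,262),(386,352),(336,353)],62)
cen('c',[(446,363),(497,363),(492,443),(442,443)],62)
cen('deck',[(176,238),(517,238),(502,443),(187,443)],53)
E
```

```text
[ 548.  -141.6  188.7] [-3.1391e+00 -1.8000e-03  1.7502e+00]
b [ 613.  -127.9   53. ] tool [ 1.6 66.7] xdir 0.187 size 23.15 36.8
d [ 570.9 -136.5   62. ] tool [ 0.6 23.7] xdir 0.199 size 18.35 34.8
c [ 619.8 -167.7   62. ] tool [-38.7  66.3] xdir 0.173 size 19.45 34.9
deck [ 570.  -156.6   53. ] tool [-18.9  19.3] xdir 0.178 size 126.55 86.8
```

View pics/w5c.png

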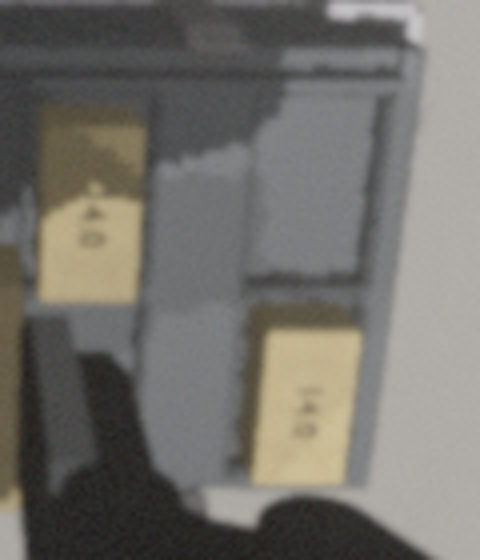

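```bash
python3 -m crank '[[[0,0.25,0.1],[0,0,0]],[[0,0.444,0.2],[0,0,0]],[[0,0.444,0.33],[0,0,0]],[[0,0.444,0.35],[0,0,0]],[[0,0.444,0.35],[0,0,0]],[[0,0.444,0.35],[0,0,0]]]'; python3 -m crank '[[[0,0,0.01],[0,0,0]],[[0,0,0.02],[0,0,0]],[[0,0,0.03],[0,0,0]],[[0,0,0.035],[0,0,0]],[[0,0,0.035],[0,0,0]]]'
```

```text
time_s: 6.08
ee_pos: [612.3, -131.3, 138.8]
tcp_rot: [-3.141, -0.0, 1.747]
force: [0.4, -0.4, -0.6]
grip_width: 16.6
finger_force: 39.7
time_s: 6.5
ee_pos: [613.1, -131.4, 132.9]
tcp_rot: [3.141, 0.0, 1.747]
force: [-0.8, 0.3, 0.2]
grip_width: 16.5
finger_force: 39.7
```

```bash
python3 -m crank '[[[0.006,0.002,0],[0,0,0]],[[0.011,0.004,0],[0,0,0]],[[0.011,0.004,0],[0,0,0]],[[0.011,0.004,0],[0,0,0]]]'|sed -n 2,4p; python3 -m crank '[[[0,0,0.008],[0,0,0]],[[0,0,0.015],[0,0,0]],[[0,0,0.02],[0,0,0]],[[0,0,0.02],[0,0,0]]]'|sed -n 2,4p;  python3 -m crank '[[[0,0,0.008],[0,0,0]],[[0,0,0.014],[0,0,0]],[[0,0,0.014],[0,0,0]],[[0,0,0.014],[0,0,0]]]'|sed -n 2,4p
```

```text
ee_pos: [613.6, -129.5, 132.7]
tcp_rot: [-3.142, -0.0, 1.748]
force: [-0.8, 0.2, -0.5]
ee_pos: [613.5, -129.5, 129.4]
tcp_rot: [-3.141, -0.0, 1.748]
force: [0.2, -1.1, -0.2]
ee_pos: [613.5, -129.6, 127.6]
tcp_rot: [3.142, -0.0, 1.748]
force: [0.5, -0.1, -0.9]
```

```bash
python3 -m crank '[[[0,0,0.004],[0,0,0]],[[0,0,0.008],[0,0,0]],[[0,0,0.008],[0,0,0]]]'|sed -n 2,4p; python3 -m crank '[[[0,0,0],[0,0,0]],[[0,0,0],[0,0,0]],[[0,0,0],[0,0,0]],[[0,0,0],[0,0,0]]]' 0.7; python3 -m crank '[[[0,0,-0.1],[0,0,0]],[[0,0,-0.3],[0,0,0]],[[0,0,-0.45],[0,0,0]],[[0,0,-0.45],[0,0,0]],[[0,-0.2,-0.45],[0,0,0]],[[0,-0.44,-0.45],[0,0,0]],[[0,-0.44,-0.45],[0,0,0]],[[0,-0.44,-0.45],[0,0,0]]]'
python3 - <<'E'
from h import *
R,t=tool(); print(t.round(1)); c=cam('wrist'); cv2.imwrite('pics/w6c.png',cv2.resize(c['color'][130:330,220:480,::-1],None,fx=3,fy=3,interpolation=cv2.INTER_CUBIC))
for g in gauges(c,62,(14,50,60)): print(g, (R.T@(np.r_[g[1],0]-t))[:2].round(1))
E
```

```text
ee_pos: [613.5, -129.5, 127.5]
tcp_rot: [3.141, 0.001, 1.748]
force: [-3.6, 0.9, 9.1]
time_s: 8.08
ee_pos: [613.5, -129.5, 126.3]
tcp_rot: [-3.141, -0.0, 1.748]
force: [0.2, 0.2, 0.1]
grip_width: 25.6
finger_force: 0.0
time_s: 8.75
ee_pos: [547.2, -141.3, 194.0]
tcp_rot: [-3.141, -0.0, 1.746]
force: [0.5, 0.6, 0.2]
grip_width: 26.1
finger_force: 0.0
[ 547.2 -141.3  194. ]
((147.9134979248047, 238.6189422607422), array([ 421.9, -186.9]), np.float32(0.937), array([53.8, 63.8])) [ -23.  -131.3]
((405.10089111328125, 231.72509765625), array([ 615.7, -147.5]), np.float32(-1.386), array([21.3, 75.4])) [-18.1  66.4]
((352.41455078125, 208.5638427734375), array([ 571.6, -134.3]), np.float32(-1.398), array([19.2, 36.9])) [ 2.6 25.3]
```

View pics/w6c.png

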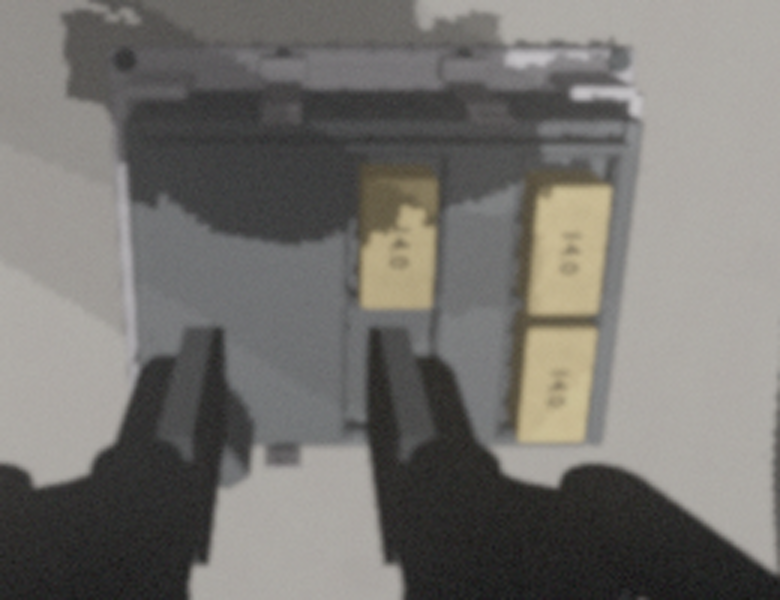

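Gauge 1 sits flat in pocket b, at crop (570,250), in line with the gauge in pocket c, and pocket a is empty below the gauge in d. Now for gauge 2.

```bash
python3 -m crank '[[[0.087,-0.8,0],[0,0,0]],[[0.087,-0.8,0],[0,0,0]],[[0.087,-0.8,0],[0,0,0]]]' 0.6|sed -n 2p; python3 -m crank '[[[0.84,0.216,0],[0,0,-0.055]],[[0.84,0.216,0],[0,0,-0.055]],[[0.84,0.216,0],[0,0,-0.055]],[[0.84,0.216,0],[0,0,-0.055]]]' |sed -n 2p; python3 -m crank '[[[0.177,0.2,0.2],[0,0,0]],[[0.177,0.2,0.36],[0,0,0]],[[0.177,0.2,0.36],[0,0,0]],[[0.177,0.2,0.36],[0,0,0]],[[0.177,0.2,0.36],[0,0,0]]]'
cat >> h.py <<'E'
def shape(c,z,lo,uv,r=40):
    for g in gauges(c,z,lo):
        if np.hypot(*(np.array(g[0])-uv))<r:
            R,t=tool(); print(g,'tool',(R.T@(np.r_[g[1],0]-t))[:2].round(1))
E
python3 - <<'E'
from h import *
R,t=tool(); c=cam('wrist'); print(t.round(1))
shape(c,14,(12,50,50),proj(c,[451,32,14])[0],60)
E
```

```text
ee_pos: [427.5, -149.3, 193.3]
ee_pos: [438.3, -15.4, 194.2]
time_s: 9.8
ee_pos: [451.4, 17.9, 140.7]
tcp_rot: [3.141, 0.0, 2.093]
force: [0.8, 0.7, 0.8]
grip_width: 34.1
finger_force: 0.0
[451.4  17.9 140.7]
((330.5, 197.0), array([452.4,  33.7]), np.float32(-1.05), array([17.6, 35.8])) tool [13.7  8.6]
```

```bash
python3 -m crank '[[[0.09,0.056,0.2],[0,0,0]],[[0.09,0.056,0.35],[0,0,0]],[[0.09,0.056,0.415],[0,0,0]],[[0.09,0.056,0.415],[0,0,0]],[[0.09,0.056,0.415],[0,0,0]]]'|sed -n 2,4p; python3 -m crank '[[[0,0,0],[0,0,0]],[[0,0,0],[0,0,0]],[[0,0,0],[0,0,0]],[[0,0,0],[0,0,0]],[[0,0,0],[0,0,0]]]' 1 40|sed -n 2,6p; python3 -m crank '[[[0,0,-0.2],[0,0,0]],[[0,0,-0.5],[0,0,0]],[[0,0,-0.75],[0,0,0]],[[0,0,-0.75],[0,0,0]],[[0,0,-0.75],[0,0,0]],[[0,0,-0.75],[0,0,0]]]'
python3 - <<'E'
from h import *
import cv2
R,t=tool(); a=cv2.imread('pics/w3.png')[:,:,::-1]; c=cam('wrist')
for im in(a,c['color']):
    m=cv2.inRange(cv2.cvtColor(np.ascontiguousarray(im),cv2.COLOR_RGB2HSV),(12,50,50),(36,255,255)); k=[cv2.boundingRect(k) for k in cv2.findContours(m,0,1)[0] if cv2.contourArea(k)>300]; print([b for b in k if abs(b[0]+b[2]/2-318)<25])
E
```

```text
ee_pos: [451.8, 33.5, 78.5]
tcp_rot: [3.141, 0.0, 2.092]
force: [0.0, 0.8, -0.1]
ee_pos: [452.1, 33.7, 79.2]
tcp_rot: [3.139, 0.002, 2.093]
force: [-1.4, -0.9, 6.4]
grip_width: 16.7
finger_force: 39.0
time_s: 11.18
ee_pos: [451.1, 34.1, 190.6]
tcp_rot: [3.14, 0.001, 2.093]
force: [-1.0, -0.4, -1.2]
grip_width: 16.6
finger_force: 39.6
[(301, 222, 35, 65), (312, 95, 26, 31)]
[(301, 224, 36, 65)]
```

```bash
python3 -m crank '[[[-0.68,-0.56,0],[0,0,0.055]],[[-0.68,-0.56,0],[0,0,0.055]],[[-0.68,-0.56,0],[0,0,0.055]],[[-0.68,-0.56,0],[0,0,0.055]],[[-0.68,-0.56,0],[0,0,0.055]]]'|sed -n 2p; python3 -m crank '[[[-0.69,0.44,0],[0,0,0]],[[-0.69,0.88,0],[0,0,0]],[[-0.69,0.88,0],[0,0,0]],[[-0.69,0.88,0],[0,0,0]],[[-0.69,0.88,0],[0,0,0]],[[-0.69,0.88,0.15],[0,0,0]],[[-0.69,0.88,0.3],[0,0,0]],[[-0.69,0.88,0.33],[0,0,0]],[[-0.69,0.88,0.33],[0,0,0]],[[-0.69,0.88,0.33],[0,0,0]]]'
python3 -c "
from h import *
R,t=tool();print((R.T@(np.array([578.0,-175.4,127.5])-t)/150).round(4))"
```

```text
ee_pos: [428.5, -98.3, 189.0]
time_s: 12.48
ee_pos: [577.5, -174.0, 140.8]
tcp_rot: [-3.141, -0.001, 1.749]
force: [-0.1, -0.3, 0.3]
grip_width: 16.7
finger_force: 39.6
[-0.0102  0.0017  0.0886]
```

```bash
python3 -m crank '[[[-0.01,0.002,0.02],[0,0,0]],[[-0.01,0.002,0.05],[0,0,0]],[[-0.01,0.002,0.05],[0,0,0]],[[-0.01,0.002,0.05],[0,0,0]]]'|sed -n 2,4p;  python3 -m crank '[[[0,0,0.01],[0,0,0]],[[0,0,0.02],[0,0,0]],[[0,0,0.02],[0,0,0]]]'|sed -n 2,4p;python3 -m crank '[[[0,0,0.01],[0,0,0]],[[0,0,0.016],[0,0,0]],[[0,0,0.016],[0,0,0]],[[0,0,0.016],[0,0,0]]]'|sed -n 2,4p
```

```text
ee_pos: [578.0, -176.3, 133.5]
tcp_rot: [3.141, 0.0, 1.747]
force: [0.3, -0.3, -1.3]
ee_pos: [578.3, -176.3, 131.4]
tcp_rot: [3.14, 0.001, 1.748]
force: [-2.3, 2.2, 8.9]
ee_pos: [577.9, -176.3, 127.6]
tcp_rot: [-3.141, -0.0, 1.747]
force: [-0.2, 1.2, -0.9]
```

```bash
python3 -m crank '[[[0.003,0,0.003],[0,0,0]],[[0.005,0,0.007],[0,0,0]],[[0.005,0,0.007],[0,0,0]]]'|sed -n 2,6p
python3 - <<'E'
from h import *
c=cam('wrist')
m=cv2.inRange(cv2.cvtColor(c['color'],cv2.COLOR_RGB2HSV),(12,50,50),(36,255,255)); print([cv2.boundingRect(k) for k in cv2.findContours(m,0,1)[0] if cv2.contourArea(k)>200])
E
```

```text
ee_pos: [577.9, -175.9, 127.3]
tcp_rot: [3.141, 0.001, 1.747]
force: [-2.8, -1.4, 4.8]
grip_width: 16.5
finger_force: 40.4
[(301, 222, 36, 67), (4, 185, 107, 93), (379, 151, 51, 136), (301, 147, 39, 72)]
```

```bash
python3 -m crank '[[[0,0,0],[0,0,0]],[[0,0,0],[0,0,0]],[[0,0,0],[0,0,0]],[[0,0,0],[0,0,0]]]' 0.72|sed -n 2,6p; python3 -m crank '[[[0,0,-0.1],[0,0,0]],[[0,0,-0.3],[0,0,0]],[[0,0,-0.5],[0,0,0]],[[0,-0.2,-0.5],[0,0,0]],[[-0.3,-0.32,-0.5],[0,0,0]],[[-0.3,-0.32,-0.5],[0,0,0]],[[-0.3,-0.32,-0.5],[0,0,0]],[[-0.3,-0.32,-0.5],[0,0,0]]]'
python3 - <<'E'
from h import *
R,t=tool(); c=cam('wrist'); save(c,'w7'); print(t.round(1))
hsv=cv2.cvtColor(c['color'],cv2.COLOR_RGB2HSV)
x0,y0=proj(c,[571.5,-156,60])[0].astype(int); print(x0,y0)
for g in gauges(c,62,(12,50,50)): print(np.round(g[0]),g[1],g[2],g[3],'tool',(R.T@(np.r_[g[1],0]-t))[:2].round(1))
cv2.imwrite('pics/w7c.png',cv2.resize(c['color'][max(0,y0-130):y0+130,max(0,x0-160):x0+160,::-1],None,fx=2.3,fy=2.3,interpolation=cv2.INTER_CUBIC)); print(x0-160,y0-130)
E
```

```text
ee_pos: [577.8, -175.4, 126.6]
tcp_rot: [-3.141, -0.0, 1.748]
force: [-0.1, -0.2, -1.1]
grip_width: 23.8
finger_force: 0.0
time_s: 14.7
ee_pos: [538.5, -228.5, 201.5]
tcp_rot: [-3.142, -0.0, 1.746]
force: [-0.7, 0.7, 0.7]
grip_width: 23.8
finger_force: 0.0
[ 538.5 -228.5  201.5]
382 120
[384. 151.] [ 577.5 -177.1] -1.396 [20.4 34.6] tool [43.7 47.4]
[161. 150.] [ 419.3 -204.9] 0.616 [54.4 60.5] tool [  44.  -113.2]
[445. 120.] [ 615.3 -149.9] -1.387 [22.2 72.1] tool [63.9 89.4]
[389.  91.] [ 571.1 -136.7] -1.398 [19.9 33.6] tool [84.6 48.2]
222 -10
```

View pics/w7c.png

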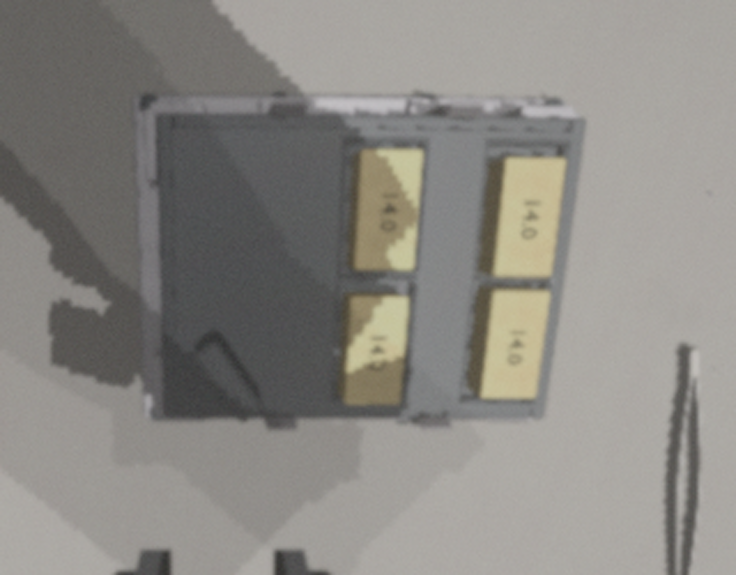

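All four gauges lie flat in a two-by-two grid, at crop (390,210), (530,215), (377,350) and (515,345). The tab is at crop (230,375). I check the tab's predicted outline against it.

```bash
python3 - <<'E'
from h import *
R,t=tool(); c=cam('wrist')
r=lambda a:np.array([[np.cos(a),-np.sin(a)],[np.sin(a),np.cos(a)]])
y=.177; T=np.array([571.5,-156])+r(y)@[-44,-29]; print(T)
q=[(4.5,13),(4.5,-13),(-4.5,-13),(-4.5,13)]
for z in(77,53):
    X=[np.r_[T+r(y+.614)@np.array(p),z] for p in q]; print(z,((proj(c,X)-[222,0])*2.3).round().tolist())
g=cv2.cvtColor(c['color'],cv2.COLOR_RGB2GRAY)[135:185:2,300:345:2]; print(g)
yaw=y+.614+np.pi/2
for n,z in(('above',150),):
    d=R.T@(np.r_[T,z]-t)/150; print(d.round(3), 'turn', -(yaw-arm.state()['tcp_rot'][2])/2/np.pi, yaw)
E
```

```text
[ 533.29368044 -192.29431286]
77 [[210.0, 339.0], [261.0, 410.0], [236.0, 427.0], [185.0, 357.0]]
53 [[211.0, 327.0], [257.0, 392.0], [235.0, 407.0], [189.0, 343.0]]
[[ 81  80  77  79  78  77  81  81  79  76  78  77  76  83  80  76  77  80
   78  79  81  80  79]
 [ 85  78  81  80  81  77  78  78  77  81  78  79  81  78  78  79  78  76
   79  81  76  78  78]
 [ 78  78  79  80  79  77  80  76  83  78  80  80  76  78  76  78  74  80
   75  82  77  79  79]
 [ 82  81  81  79  77  78  77  83  81  79  79  79  76  79  79  76  80  80
   81  82  81  78  81]
 [ 79  78  80  78  81  76  81  76  74  75  79  79  77  79  81  79  81  77
   81  79  76  82  78]
 [ 81  81  81  82  78  75  67  62  66  75  77  81  79  81  80  80  76  79
   80  79  78  79  79]
 [ 79  85  74  78  73  62  50  52  55  61  80  77  78  81  82  77  78  79
   77  79  81  80  79]
 [ 79  77  81  78  59  56  61  68  57  57  71  79  82  78  77  79  77  78
   78  79  80  81  80]
 [ 67  67  72  73  58  64  73  78  68  61  59  69  80  79  79  79  76  79
   81  85  81  81  80]
 [ 67  66  71  66  65  70  76  82  79  67  61  59  77  78  80
[... 856 characters left out ...]
9  67  78  79  80  71  63  68
   79  84  82  81  82]
 [ 70  63  69  64  65  69  66  65  65  66  62  67  74  76  78  78  71  67
   82  79  82  82  79]
 [ 69  70  68  65  67  70  66  64  66  64  66  66  69  69  75  81  74  70
   78  80  81  79  84]
 [ 67  66  66  67  66  65  67  66  66  63  60  63  63  67  67  75  75  75
   74  82  82  81  78]
 [ 64  66  68  65  63  70  69  68  68  66  70  61  64  68  69  64  66  70
   67  73  75  77  75]
 [ 74  73  78  75  72  76  76  80  81  80  80  75  74  66  68  69  72  76
   71  65  73  73  75]
 [115 117 113 116 115 118 123 127 124 126 122 125 118  98  94 114 125 126
  110  78  78  80  81]]
[0.24  0.007 0.343] turn -0.09770745709589394 2.3617963267948965
```

```bash
python3 -m crank '[[[0.24,0.007,0.1],[0,0,-0.098]],[[0.24,0.007,0.2],[0,0,-0.098]],[[0.24,0.007,0.3],[0,0,-0.098]],[[0.24,0.007,0.3],[0,0,-0.098]],[[0.24,0.007,0.3],[0,0,-0.098]],[[0.24,0.007,0.3],[0,0,-0.098]],[[0.24,0.007,0.3],[0,0,-0.098]],[[0.24,0.007,0.3],[0,0,-0.098]]]' 0.75
python3 - <<'E'
from h import *
R,t=tool()
print((R.T@(np.array([533.5,-192.1,129.5])-t)/150).round(4))
c=cam('wrist'); save(c,'w8')
# tab top-face corners predicted and bright/dark profile across it
T=np.array([533.3,-192.3]); n=np.array([np.cos(.791),np.sin(.791)])
s=np.arange(-14,14.1,1); P=proj(c,np.c_[T+np.outer(s,n),np.full(len(s),77)])
g=cv2.GaussianBlur(cv2.cvtColor(c['color'],cv2.COLOR_RGB2GRAY),(3,3),0)
for off in(8,4,0,-4,-8):
    Q=proj(c,np.c_[T+off*np.array([-n[1],n[0]])+np.outer(s,n),np.full(len(s),77)]).round().astype(int); print(off,[int(g[v,u]) for u,v in Q])
E
```

```text
time_s: 15.47
ee_pos: [533.5, -192.1, 156.8]
tcp_rot: [3.141, 0.0, 2.36]
force: [0.3, 0.8, -0.1]
grip_width: 21.3
finger_force: 0.0
[-1.000e-04 -1.000e-04  1.819e-01]
8 [118, 114, 106, 79, 70, 69, 69, 70, 69, 69, 65, 65, 67, 67, 66, 67, 66, 65, 63, 64, 65, 65, 65, 65, 64, 65, 64, 65, 65]
4 [81, 67, 70, 86, 113, 117, 116, 116, 116, 106, 80, 65, 66, 67, 67, 67, 68, 67, 64, 62, 67, 67, 67, 67, 66, 62, 49, 50, 67]
0 [70, 53, 66, 119, 134, 134, 124, 116, 115, 109, 82, 65, 67, 68, 68, 68, 67, 67, 69, 91, 101, 107, 106, 95, 89, 80, 56, 42, 59]
-4 [51, 49, 59, 113, 147, 149, 149, 149, 149, 140, 95, 68, 69, 69, 68, 68, 67, 68, 69, 96, 107, 114, 114, 113, 113, 96, 55, 41, 43]
-8 [48, 47, 61, 119, 154, 156, 157, 160, 163, 158, 120, 74, 69, 69, 68, 68, 68, 68, 69, 77, 85, 102, 111, 113, 113, 95, 56, 46, 42]
```

```bash
python3 -m crank '[[[0,0,0.08],[0,0,0]],[[0,0,0.14],[0,0,0]],[[0,0,0.175],[0,0,0]],[[0,0,0.175],[0,0,0]],[[0,0,0.175],[0,0,0]]]'|sed -n 2,4p; python3 -m crank '[[[0,0,0],[0,0,0]],[[0,0,0],[0,0,0]],[[0,0,0],[0,0,0]],[[0,0,0],[0,0,0]],[[0,0,0],[0,0,0]],[[0,0,0],[0,0,0]]]' 1 110
```

```text
ee_pos: [533.1, -192.5, 130.2]
tcp_rot: [-3.141, -0.001, 2.363]
force: [-0.7, 0.6, 0.5]
time_s: 16.43
ee_pos: [533.4, -192.6, 131.1]
tcp_rot: [3.141, 0.001, 2.363]
force: [-1.7, 1.1, 5.2]
grip_width: 6.2
finger_force: 108.8
```

Good pinch. Now the peel, turning about the opposite corner (in the tool frame: y +127, z +88 mm).

```bash
python3 -m crank '[[[0,0.012,-0.017],[0.0032,0,0]],[[0,0.024,-0.0335],[0.0064,0,0]],[[0,0.037,-0.05],[0.0095,0,0]],[[0,0.05,-0.066],[0.0127,0,0]],[[0,0.05,-0.066],[0.0127,0,0]]]'|sed -n 2,6p; python3 - <<'E'
from h import *
save(cam('wrist'),'p1'); print(arm.state()['wrist_torque'].round(2))
E
```

```text
ee_pos: [538.9, -186.9, 140.7]
tcp_rot: [-3.059, 0.0, 2.364]
force: [-2.3, -0.9, -0.4]
grip_width: 5.7
finger_force: 108.7
[-0.15  0.37  0.06]
```

```bash
cat >> h.py <<'E'
def traycheck(c,R,t):
    r=lambda a:np.array([[np.cos(a),-np.sin(a)],[np.sin(a),np.cos(a)]])
    C=np.array([571.5,-156]); y=.177
    R0=Ro.from_euler('xyz',[np.pi,0,2.363]).as_matrix(); t0=np.array([533.4,-192.5,130.6])
    m=cv2.inRange(cv2.cvtColor(c['color'],cv2.COLOR_RGB2HSV),(12,50,50),(36,255,255))
    for k in cv2.findContours(m,0,1)[0]:
        if cv2.contourArea(k)>200: print('blob',cv2.boundingRect(k))
    for n,p in dict(a=(3,-20),b=(46,20),c=(46,-20),d=(3,20)).items():
        X=np.array([np.r_[C+r(y)@(np.array(p)+[i,j]),z] for i in(-9,9) for j in(-17,17) for z in(48,62)])
        for l,Y in(('still',X),('rigid',(X-t0)@R0@R.T+t)):
            q=proj(c,Y); print(n,l,cv2.boundingRect(q.astype(np.float32)))
E
python3 - <<'E'
from h import *
R,t=tool(); traycheck(cam('wrist'),R,t)
E
```

```text
blob (0, 365, 55, 35)
blob (362, 248, 62, 45)
blob (432, 237, 97, 88)
blob (405, 194, 74, 71)
blob (101, 45, 106, 104)
a still (359, 239, 65, 68)
a rigid (361, 244, 69, 71)
b still (454, 230, 78, 70)
b rigid (458, 231, 77, 72)
c still (411, 276, 68, 66)
c rigid (414, 280, 70, 67)
d still (401, 188, 74, 73)
d rigid (404, 190, 78, 76)
```

```bash
python3 -m crank '[[[0,0.012,-0.017],[0.0032,0,0]],[[0,0.021,-0.0285],[0.0055,0,0]],[[0,0.0304,-0.0417],[0.008,0,0]],[[0,0.0304,-0.0417],[0.008,0,0]],[[0,0.0304,-0.0417],[0.008,0,0]],[[0,0.0304,-0.0417],[0.008,0,0]]]'|sed -n 2,6p; python3 - <<'E'
from h import *
print(arm.state()['wrist_torque'].round(2))
R,t=tool(); traycheck(cam('wrist'),R,t); save(cam('scene'),'s2'); save(cam('top'),'t2')
E
```

```text
ee_pos: [542.3, -183.7, 146.4]
tcp_rot: [-3.012, 0.001, 2.363]
force: [-0.3, -0.3, -0.0]
grip_width: 6.6
finger_force: 108.7
[ 0.12 -0.15  0.06]
blob (0, 353, 73, 47)
blob (362, 248, 62, 45)
blob (432, 237, 97, 88)
blob (405, 194, 74, 71)
blob (118, 48, 98, 98)
a still (359, 235, 62, 67)
a rigid (361, 244, 69, 71)
b still (453, 228, 77, 70)
b rigid (458, 231, 77, 72)
c still (410, 274, 66, 65)
c rigid (414, 280, 70, 67)
d still (399, 186, 73, 72)
d rigid (404, 190, 78, 76)
```

The blobs are identical to the previous reading, so the tray turns rigidly with the hand, and the wrist torque shows the far corner still bearing on the stack. Now I lift straight up, then level.

```bash
python3 -m crank '[[[0,-0.0043,-0.033],[0,0,0]],[[0,-0.0087,-0.066],[0,0,0]],[[0,-0.013,-0.1],[0,0,0]],[[0,-0.0173,-0.132],[0,0,0]],[[0,-0.0217,-0.165],[0,0,0]],[[0,-0.026,-0.198],[0,0,0]],[[0,-0.026,-0.198],[0,0,0]],[[0,-0.026,-0.198],[0,0,0]]]' - 120; python3 - <<'E'
from h import *
print(arm.state()['wrist_torque'].round(2))
R,t=tool(); traycheck(cam('wrist'),R,t)
E
```

```text
time_s: 18.27
ee_pos: [542.1, -183.7, 176.6]
tcp_rot: [-3.012, 0.001, 2.363]
force: [0.3, 0.2, -4.2]
grip_width: 5.8
finger_force: 118.8
[ 0.07 -0.01 -0.02]
blob (0, 349, 78, 51)
blob (362, 248, 62, 45)
blob (431, 236, 96, 89)
blob (405, 194, 73, 71)
blob (146, 54, 86, 86)
a still (359, 217, 53, 58)
a rigid (361, 244, 69, 71)
b still (441, 210, 64, 60)
b rigid (458, 231, 77, 72)
c still (404, 251, 57, 56)
c rigid (414, 280, 70, 67)
d still (394, 173, 61, 62)
d rigid (404, 190, 78, 76)
```

```bash
python3 -m crank '[[[0,-0.01,-0.08],[-0.002,0,0]],[[0,-0.02,-0.16],[-0.004,0,0]],[[0,-0.034,-0.26],[-0.007,0,0]],[[0,-0.047,-0.36],[-0.01,0,0]],[[0,-0.06,-0.46],[-0.013,0,0]],[[0,-0.073,-0.56],[-0.016,0,0]],[[0,-0.086,-0.66],[-0.019,0,0]],[[0,-0.096,-0.74],[-0.0205,0,0]],[[0,-0.104,-0.793],[-0.0205,0,0]],[[0,-0.104,-0.793],[-0.0205,0,0]],[[0,-0.104,-0.793],[-0.0205,0,0]],[[0,-0.104,-0.793],[-0.0205,0,0]]]'; python3 - <<'E'
from h import *
print(arm.state()['wrist_torque'].round(2))
R,t=tool(); traycheck(cam('wrist'),R,t); save(cam('scene'),'s3'); save(cam('top'),'t3')
E
```

```text
time_s: 19.32
ee_pos: [541.8, -183.6, 295.6]
tcp_rot: [-3.14, -0.001, 2.363]
force: [0.4, -0.1, -2.9]
grip_width: 5.9
finger_force: 118.8
[-0.12  0.16 -0.02]
blob (0, 358, 50, 42)
blob (362, 248, 62, 45)
blob (430, 236, 97, 89)
blob (405, 194, 72, 71)
blob (177, 68, 61, 61)
a still (331, 174, 33, 38)
a rigid (361, 244, 69, 71)
b still (382, 167, 37, 38)
b rigid (458, 231, 77, 71)
c still (360, 195, 35, 37)
c rigid (414, 280, 70, 67)
d still (352, 145, 36, 38)
d rigid (404, 190, 78, 76)
```

```bash
python3 - <<'E'
from h import *
C=np.array([571.5,-156]); 
def fit(im,c,R,t):
    # top-face centres/normal: use gauges' lit corners: bounding boxes of blobs vs prediction
    m=cv2.inRange(cv2.cvtColor(np.ascontiguousarray(im),cv2.COLOR_RGB2HSV),(12,50,50),(36,255,255))
    return [cv2.boundingRect(k) for k in cv2.findContours(m,0,1)[0] if cv2.contourArea(k)>200]
c=cam('wrist'); H=np.array(c['hand_eye'])
R=Ro.from_euler('xyz',[3.141,0,2.36]).as_matrix(); t=np.array([533.5,-192.1,156.8]); Rc=R@H[:3,:3]; o=R@H[:3,3]+t
c8=dict(c); c8['R']=Rc.T; c8['t']=-Rc.T@o; c8['color']=np.ascontiguousarray(cv2.imread('pics/w8.png')[:,:,::-1]); traycheck(c8,R,t)
# line through deck's far features now: is opposite side level? gauge width ratio test
for n in('w8','now'):
    im=c8['color'] if n=='w8' else c['color']; print(n,im.shape)
E
```

```text
blob (414, 262, 47, 40)
blob (367, 230, 44, 56)
blob (441, 221, 61, 57)
blob (395, 182, 62, 62)
blob (101, 48, 104, 100)
a still (356, 225, 59, 63)
a rigid (361, 244, 69, 71)
b still (440, 214, 67, 62)
b rigid (458, 231, 77, 71)
c still (403, 258, 60, 59)
c rigid (414, 280, 70, 67)
d still (392, 178, 66, 65)
d rigid (404, 190, 78, 76)
w8 (400, 640, 3)
now (400, 640, 3)
```

```bash
python3 -m crank '[[[0,0,0],[0,0,0]],[[0,0,0],[0,0,0]],[[0,0,0],[0,0,0]],[[0,0,0],[0,0,0]]]'; python3 -c "
from h import *
c=cam('top')
for g in gauges(c,62+165): print(np.round(g[0]),g[1],g[2],g[3])
print(abs(arm.state()['joint_velocities']).max().round(4)); print(arm.close_job())"
```

```text
time_s: 19.85
ee_pos: [542.0, -183.7, 296.1]
tcp_rot: [-3.14, -0.0, 2.363]
force: [-1.0, 0.6, -3.7]
grip_width: 6.2
finger_force: 118.8
[418. 268.] [ 402.5 -143.5] -0.427 [14.8 43.6]
[412. 163.] [ 580.6 -135.7] -1.396 [18.1 50.2]
[415. 138.] [ 624.3 -140.5] -1.377 [18.8 72.6]
[ 86. 137.] [607.5 419.3] 0.04 [30.4 31.5]
0.0044
the job is handed in; nothing more can be done
None
```

I seated both loose gauges flat in pockets a and b, peeled the tray tab corner first and lifted it off with all four gauges aboard; it was handed in after about 20 s, held still by its tab, about 165 mm above the stack and level to roughly 0.02 rad by my estimate (no score was returned).

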